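# Sort full and empty tins by feel

### The job

Some of the three green tins are full and some are empty; they look alike, and only their weight tells (a nudge is enough to feel it). Slide every full tin into the wooden tray on the left and every empty one into the long blue tray behind them, each fully inside its tray. Keep the tins upright and on the surface (slide them, do not pick them up), and do not disturb the other things on the worktop.

Things in the scene. Friction and masses are not known exactly. Their poses are not given: they have to be found in the camera images.
- tin_a: round lidded storage tin, 73 mm across, 56 mm tall, green with a white band and a steel lid (the three look the same); origin at the centre of its underside, z up its axis. It is either full of steel baking beads (0.75 to 0.95 kg in all; sliding it takes 4 to 7 N) or empty (0.1 kg; under 1 N); which, changes from run to run and is not visible
- tin_b: round lidded storage tin, 73 mm across, 56 mm tall, green with a white band and a steel lid (the three look the same); origin at the centre of its underside, z up its axis. It is either full of steel baking beads (0.75 to 0.95 kg in all; sliding it takes 4 to 7 N) or empty (0.1 kg; under 1 N); which, changes from run to run and is not visible
- tin_c: round lidded storage tin, 73 mm across, 56 mm tall, green with a white band and a steel lid (the three look the same); origin at the centre of its underside, z up its axis. It is either full of steel baking beads (0.75 to 0.95 kg in all; sliding it takes 4 to 7 N) or empty (0.1 kg; under 1 N); which, changes from run to run and is not visible
- tray_full: low wooden tray for full tins, fixed, left of the tins, open towards its own -y (the tins). Origin on the worktop under its floor's centre. Floor 110 mm along its x, 160 mm along its y (two tins fit one behind the other), 3 mm thick; open edge at its y = -80 mm, with a sloped lip 20 mm long leading up to it. The other three sides have walls 6 mm thick, 28 mm high
- tray_empty: long low blue tray for empty tins, fixed, behind the tins, open towards its own -x (the robot). Origin on the worktop under its floor's centre. Floor 90 mm along its x, 560 mm along its y, 3 mm thick; open edge at its x = -45 mm, with a sloped lip 20 mm long leading up to it. The other three sides have walls 6 mm thick, 28 mm high. Wall cabinets hang 0.57 m above it
- spice_jar: small glass spice jar with a black cap, 40 mm across, 105 mm tall, standing beside the wooden tray; origin under its centre; a bystander
- salt: glass salt shaker with a grey top, 44 mm across, 90 mm tall, standing to the right; origin under its centre; a bystander
- marker: white marker with a black cap, 135 mm long, lying at the right; origin under its centre; a bystander
- mug: white mug with a green flower pattern, 84 mm across, 91 mm tall, at the right; origin under its centre; a bystander

How it is judged:
By the outcome, as a careful person would: the job done as asked, in the order asked, and still so for the second after the job is handed in, with the robot touching nothing.
It also fails if it takes over 67 s, if anything falls off the work surface, if the arm or the gripper's body presses on something with over 40 N, if the wrist force passes 120 N, or if a joint passes its speed limit or range.

### The arm

A 6-joint arm with a two-finger parallel gripper is mounted at the origin on a cart in front of the work surface, level with it; the furniture and walls round the work are solid. World frame = base frame: x ahead of the robot, y to its left, z up, the work surface at z = 0. Lengths are in mm, angles in rad, forces in N, time in s.
With the tool pointing down it reaches from about 325 to 775 mm from the base axis. Payload 5.5 kg.
Tool frame: the origin (TCP) lies between the finger pads; the fingertips stand 19 mm ahead of it and the grasp point (between the pads) is the TCP; z points along the fingers, y is the line along which they close (so a half turn about z gives the same grasp; the last joint's range is limited). The gripper opens to 88 mm and grips with 3 to 60 N. Pads are 20 mm wide; open, the fingers measure 115 mm over their backs; the gripper's body (75 mm by 178 mm) begins 61 mm behind the grasp point.
Start: joints at [1.269, 0.091, 1.231, -0, 1.82, -0.057], TCP at [145.421, 582.125, 241.631] pointing down, gripper open.
Joint ranges: [-2.87, 2.87], [-0.86, 2.18], [0.17, 2.46], [-1.51, 4.65], [0.06, 2.69], [-2.65, 2.65]. Speed limits (rad/s): [2.57, 2.57, 3.01, 3.14, 3.14, 3.14].

### API

Orientations are given as a 3x3 rotation matrix whose columns are the frame's x, y, z axes.
In Python, from bench import manip, camrig, probe_bus gives the robot as it stands (manip), with the cameras (camrig) and the readings (probe_bus).
- The arm moves only by the shell command python3 drive.py 'ROWS' [OPENING] [FORCE]. ROWS is one flat JSON list of numbers that holds 1 to 8 rows one after another, with no inner brackets; each row has 6 numbers: dx, dy, dz in mm, then a rotation vector rx, ry, rz in rad; each row is the pose to reach, as a shift and turn from the pose commanded when the command began, along the tool's axes at that moment; what a row does not reach only later rows make up. A row lasts 1/10 s, in which the tool goes at most 50 mm and 0.15 rad, less where a joint would pass 70% of its speed; a pose out of reach is approached as far as the arm can. OPENING is the finger opening in mm, set as the command begins (- or left out keeps the last). The fingers move at their own pace and stop on an object; FORCE is the grip in N (left out, the last holds). Time passes only in rows, so rows that do not move let the fingers close. It prints the time, the measured TCP pose, the force, the opening and the grip force at its end. Input that does not fit is refused with a message, and nothing moves.
- probe_bus.get_obs(): the state, without advancing time (a new reading comes with each control period).
- camrig.capture(name): name is "scene" or "side" or "wrist"; returns the picture (480x640x3 uint8, red, green, blue); there is no depth.
- camrig.camera_params(name): a dict with "fx", "fy", "cx", "cy" (pixels), "extrinsics" (4x4, takes a point from camera to world coordinates). Camera axes: x right, y down, z forward; pixel columns grow to the right and rows downward; lengths in mm; the calibration is good to about 2 mm. A picture is of the moment at which its call begins: read the wrist's pose just before it. camera_params takes no time and is no camera call; for the wrist camera it gives the pose at the moment of the call.
- manip.job_done(): hands the job in; it is judged then, once.
The state is a dict: "clock": time; "joints": joint angles; "qvel": joint speeds; "joint_torque": joint torques, N m; "tool_pos": TCP position; "eef_rot": TCP orientation; "wrist_force": force on the tool from outside, world axes, zero at the start; "wrist_torque": the same for the moment, N m; "opening": finger opening in mm; "gripper_force": force on a finger pad.
Only numpy, scipy, OpenCV 4.12 (cv2) and the standard library are available. Lean on these libraries where they do the work, as an engineer would, in place of code of your own. Each camera call takes 0.05 s, during which the arm holds its last target. There are 200 camera calls.

## Working session

There is one attempt and no reset: what is moved stays moved. The work goes in short steps, Python scripts to look and compute and a shell command to move; the robot and the scene stay as the last step left them, time stands still between calls to the robot, and variables do not carry over. Pictures are saved under pics/ and viewed, at most 12 in all, crops included, and the job is handed in when it is done.

```bash
ls; mkdir -p pics
python3 - <<'E'
from bench import manip, camrig, probe_bus
import cv2
o=probe_bus.get_obs();print(o['clock'],o['tool_pos'],o['eef_rot'],o['wrist_force'],o['opening'])
for n in("scene","side"):
    im=camrig.capture(n);cv2.imwrite(f'pics/{n}0.png',im[:,:,::-1]);p=camrig.camera_params(n);print(n,p)
E
```

```text
bench.py
drive.py
pics
0.0 [145.36124398 581.85546978 240.52395524] [[-9.70178636e-01  2.42390345e-01 -5.79243841e-04]
 [ 2.42391007e-01  9.70176941e-01 -1.81740673e-03]
 [ 1.21447175e-04 -1.90361268e-03 -9.99998181e-01]] [ 0.08576684 -0.19591595 -0.22650985] 87.91857729147681
scene {'fx': 473.6490406840017, 'fy': 473.6490406840017, 'cx': 309.13280650270235, 'cy': 240.58145216819847, 'extrinsics': array([[ 7.39646489e-01, -4.28126079e-01,  5.19260178e-01,
        -9.45966915e+01],
       [-6.72947947e-01, -4.61311543e-01,  5.78215117e-01,
        -7.92747189e+02],
       [-8.00825705e-03, -7.77109851e-01, -6.29314029e-01,
         8.13036948e+02],
       [ 0.00000000e+00,  0.00000000e+00,  0.00000000e+00,
         1.00000000e+00]])}
side {'fx': 610.201246809755, 'fy': 610.201246809755, 'cx': 313.34214496858925, 'cy': 249.6730144696919, 'extrinsics': array([[ 9.37000921e-01, -1.83154098e-01,  2.97462352e-01,
         2.42395451e+01],
       [-3.49127369e-01, -4.62218449e-01,  8.15146727e-01,
        -1.59963848e+03],
       [-1.18048761e-02, -8.67645482e-01, -4.97043220e-01,
         9.34762124e+02],
       [ 0.00000000e+00,  0.00000000e+00,  0.00000000e+00,
         1.00000000e+00]])}
```

View pics/scene0.png

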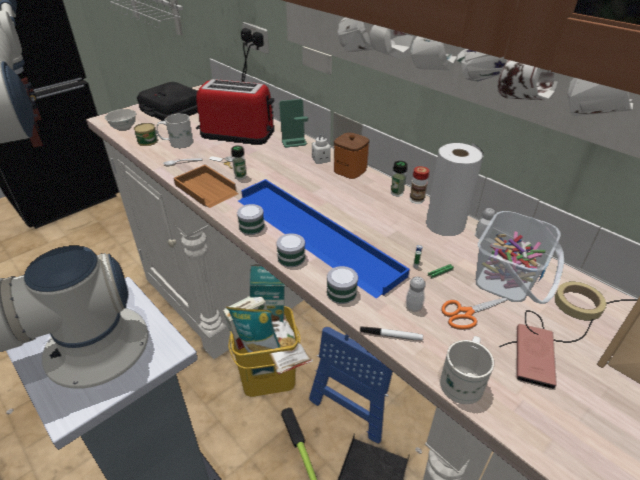

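View pics/side0.png

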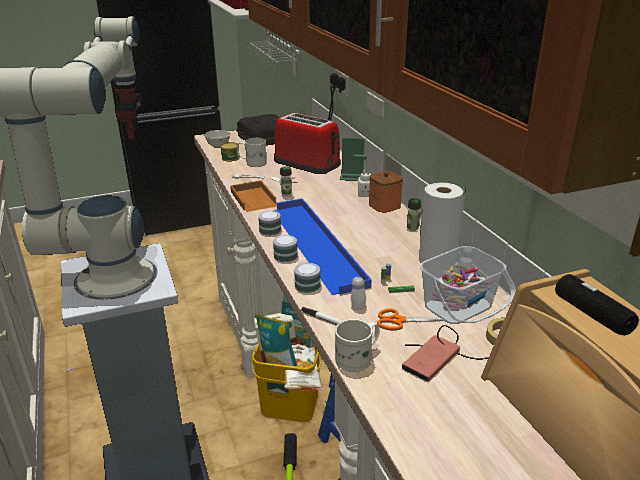

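The scene view shows the tins at about (250,219), (291,249) and (342,284). The wooden tray is at (206,185), and the blue tray runs from (255,190) to (395,280). The spice jar at (238,162) is behind the wooden tray, the salt is at (416,294) and the marker at (390,333). Next I'll measure these positions.

```bash
cat > h.py <<'E'
import numpy as np, cv2
def ray(p,uv,z):
    E=p['extrinsics'];d=E[:3,:3]@np.array([(uv[0]-p['cx'])/p['fx'],(uv[1]-p['cy'])/p['fy'],1]);o=E[:3,3]
    return o+d*(z-o[2])/d[2]
def blobs(m,amin):
    n,l,s,c=cv2.connectedComponentsWithStats(m.astype(np.uint8),connectivity=8)
    return [(l==i,s[i],c[i]) for i in range(1,n) if s[i][4]>=amin]
def proj(p,X):
    E=p['extrinsics'];c=E[:3,:3].T@(np.array(X,float)-E[:3,3]);return p['fx']*c[0]/c[2]+p['cx'],p['fy']*c[1]/c[2]+p['cy']
E
python3 - <<'E'
from bench import manip, camrig, probe_bus
from h import *
for n in("scene","side"):
    im=cv2.imread(f'pics/{n}0.png');p=camrig.camera_params(n);h=cv2.cvtColor(im,cv2.COLOR_BGR2HSV).astype(int);H,S,V=h[...,0],h[...,1],h[...,2]
    for name,m,z in(("blue",(H>105)&(H<125)&(S>180)&(V>60),28),("wood",(H>5)&(H<18)&(S>120)&(V>70),28)):
        for b,s,c in blobs(m,700):
            k=max(cv2.findContours(b.astype(np.uint8),0,2)[0],key=cv2.contourArea)
            a=cv2.approxPolyDP(k,4,True)[:,0]
            print(n,name,s,[(tuple(map(int,q)),*ray(p,q,28)[:2].round(),*ray(p,q,0)[:2].round()) for q in a] if len(a)<9 else '')
    g=(H>50)&(H<95)&(S>60)&(V<140)
    for b,s,c in blobs(g,60): print(n,'green',s,c.round(1))
    x={'scene':(225,195,140,115),'side':(245,200,90,100)}[n]
    cv2.imwrite(f'pics/{n}crop.png',cv2.resize(im[x[1]:x[1]+x[3],x[0]:x[0]+x[2]],None,fx=5,fy=5))
E
```

```text
scene blue [ 240  181  168  116 5725] 
scene wood [ 390    0  111   50 1819] 
scene wood [ 550   15   90   69 2217] 
scene wood [334 138  34  40 899] 
scene wood [ 175  166   62   41 1451] [((175, 178), np.float64(454.0), np.float64(449.0), np.float64(473.0), np.float64(494.0)), ((177, 185), np.float64(437.0), np.float64(409.0), np.float64(456.0), np.float64(451.0)), ((208, 206), np.float64(445.0), np.float64(246.0), np.float64(465.0), np.float64(283.0)), ((236, 193), np.float64(545.0), np.float64(247.0), np.float64(568.0), np.float64(284.0)), ((233, 183), np.float64(571.0), np.float64(300.0), np.float64(595.0), np.float64(339.0)), ((206, 166), np.float64(567.0), np.float64(446.0), np.float64(590.0), np.float64(490.0))]
scene green [280 100  27  47 974] [292.1 122.4]
scene green [137 131  19  13  78] [146.3 138.8]
scene green [240 218  23   9  82] [251.  222.8]
scene green [240 226  23   7  67] [251.8 230. ]
scene green [279 251  24   8  84] [290.7 255.1]
scene green [279 258  25   8  80] [290.8 262.5]
scene green [429 265  24  13 117] [440.8 270.6]
scene green [250 266  34  34 824] 
[... 895 characters left out ...]
6  32 899] [((261, 180), np.float64(568.0), np.float64(451.0), np.float64(585.0), np.float64(515.0)), ((231, 185), np.float64(452.0), np.float64(448.0), np.float64(465.0), np.float64(511.0)), ((246, 211), np.float64(447.0), np.float64(217.0), np.float64(460.0), np.float64(273.0)), ((276, 206), np.float64(553.0), np.float64(216.0), np.float64(569.0), np.float64(272.0))]
side green [340 138  27  43 574] [352.1 155.4]
side green [295 276  23   8  63] [305.1 280.5]
side green [388 286  26   6 104] [400.1 289. ]
side green [281 295  19  26 177] [287.9 308.6]
side green [255 316  42  50 862] [274.6 337.5]
side green [295 328  16  20 100] [302.9 335.8]
side green [268 383  20  10  66] [276.5 386.8]
```

View pics/scenecrop.png

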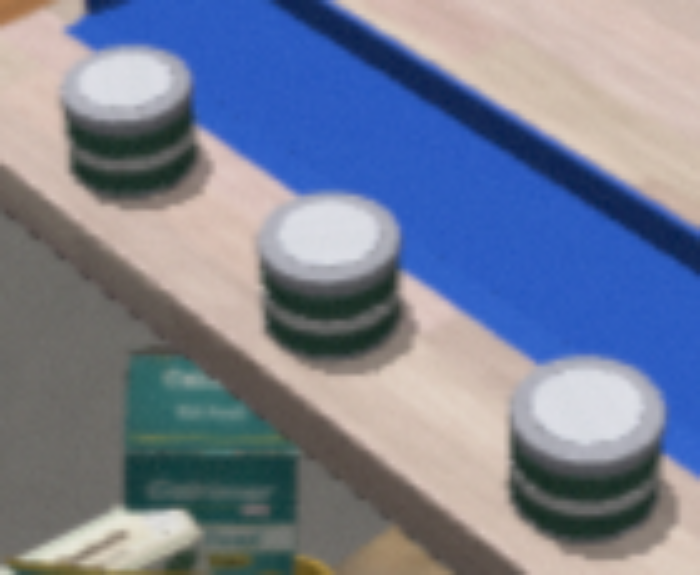

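The crop shows the three lid tops as bright discs, centred at about (250,211), (291,242) and (342,277) in the full image. I'll compute the positions next.

Run:
```python
from bench import manip, camrig, probe_bus
from h import *
P={n:camrig.camera_params(n) for n in("scene","side")}
for n,boxes in(("scene",[(235,200,32,24),(275,230,34,26),(325,262,36,30)]),("side",[(256,206,28,18),(270,232,30,18),(290,260,32,20)])):
    im=cv2.imread(f'pics/{n}0.png');p=P[n]
    for x,y,w,h in boxes:
        g=cv2.cvtColor(im[y:y+h,x:x+w],cv2.COLOR_BGR2HSV); m=(g[...,2]>190)&(g[...,1]<25)
        b,s,c=max(blobs(m,5),key=lambda t:t[1][4]); uv=c+[x,y]
        r=ray(p,uv,56);q=ray(p,uv+[s[2]/2,0],56);print(n,'lid',uv.round(1),s,r[:2].round(1),'disc r',np.linalg.norm(q-r).round(1))
    h=cv2.cvtColor(im,cv2.COLOR_BGR2HSV).astype(int)
    m=(h[...,0]>105)&(h[...,0]<128)&(h[...,1]>130)&(h[...,2]>20)
    for b,s,c in blobs(m,1500):
        k=max(cv2.findContours(b.astype(np.uint8),0,2)[0],key=cv2.contourArea)
        for q in cv2.approxPolyDP(k,2.5,True)[:,0]: print(n,'blue',q,ray(p,q,28)[:2].round(),ray(p,q,0)[:2].round())
def tri(a,b):
    A=[];B=[]
    for n,uv in(("scene",a),("side",b)):
        E=P[n]['extrinsics'];o=E[:3,3];d=ray(P[n],uv,0)-o;d/=np.linalg.norm(d);M=np.eye(3)-np.outer(d,d);A.append(M);B.append(M@o)
    return np.linalg.solve(sum(A),sum(B))
print('jar cap',tri((238,149),(286,170)).round())
print('salt top',tri((417,281),(359,281)).round())
a=cv2.imread('pics/scene0.png')[145:220,165:265];b=cv2.imread('pics/side0.png')[160:220,222:322]
cv2.imwrite('pics/crop2.png',cv2.resize(np.vstack([a,b]),None,fx=4.4,fy=4.4,interpolation=2))
for X in((449,450,28),(571,450,28),(449,284,28),(571,284,28),(455,284,3),(565,284,3),(455,264,0),(565,264,0)):print(X,*[np.round(proj(P[n],X),1) for n in P])
```

```text
scene lid [248.8 210.4] [  2   5  23  12 189] [497.1 114.3] disc r 31.8
scene lid [289.9 240.9] [  5   3  21  15 229] [493.3 -65. ] disc r 26.7
scene lid [342.3 275.5] [  6   6  24  17 287] [ 499.6 -245.1] disc r 27.9
scene blue [242 190] [568. 248.] [592. 285.]
scene blue [243 197] [548. 215.] [570. 251.]
scene blue [239 201] [526. 206.] [549. 241.]
scene blue [260 205] [559. 147.] [582. 181.]
scene blue [264 219] [525.  85.] [547. 117.]
scene blue [285 233] [527.  -3.] [550.  25.]
scene blue [300 234] [554. -34.] [577.  -7.]
scene blue [305 239] [550. -59.] [573. -33.]
scene blue [304 247] [526. -82.] [548. -57.]
scene blue [331 266] [ 526. -182.] [ 548. -160.]
scene blue [353 268] [ 560. -224.] [ 583. -204.]
scene blue [358 274] [ 553. -247.] [ 576. -227.]
scene blue [357 284] [ 526. -269.] [ 549. -250.]
scene blue [375 297] [ 526. -326.] [ 548. -310.]
scene blue [407 276] [ 635. -332.] [ 661. -315.]
scene blue [407 268] [ 657. -314.] [ 684. -297.]
scene blue [266 180] [657. 243.] [684. 280.]
scene blue [324 332] [ 368. -321.] [ 385. -305.]
scene blue [322 343] [ 345. -340.] [ 361
[... 1631 characters left out ...]
. -357.] [ 598. -318.]
side blue [354 276] [ 621. -292.] [ 639. -252.]
side blue [365 279] [ 642. -317.] [ 662. -278.]
side blue [365 288] [ 624. -358.] [ 642. -320.]
side blue [370 286] [ 640. -354.] [ 659. -316.]
side blue [369 277] [ 657. -312.] [ 677. -272.]
side blue [302 199] [655. 236.] [674. 293.]
jar cap [639. 356.  96.]
salt top [ 593. -385.   75.]
(449, 450, 28) [173.5 178.5] [230.  184.9]
(571, 450, 28) [206.5 165.1] [261.9 180. ]
(449, 284, 28) [202.1 200.2] [241.4 203. ]
(571, 284, 28) [235.9 185. ] [275.1 197.4]
(455, 284, 3) [205.  206.3] [243.6 209.2]
(565, 284, 3) [235.2 192.5] [273.8 204.1]
(455, 264, 0) [208.9 210. ] [245.2 212.3]
(565, 264, 0) [239.1 196. ] [275.5 207.2]
```

View pics/crop2.png

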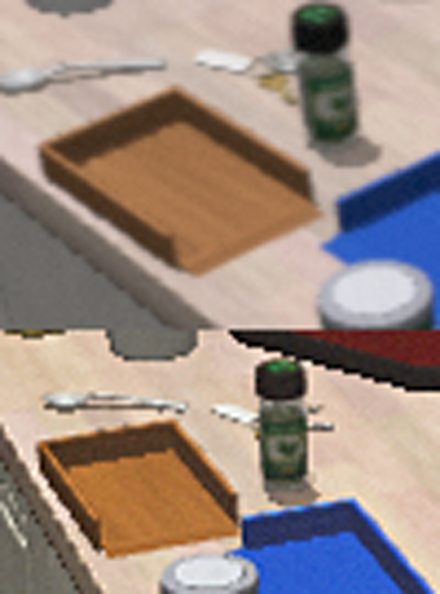

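The crop shows the wooden tray open towards the tins. Its lip corners are at about (209,207) and (238,193), and the jar stands clear behind it.

| Item | Position (mm) |
|---|---|
| Tin, left | (497, 112) |
| Tin, middle | (493, -67) |
| Tin, right | (498, -249) |
| Blue tray floor | x 564 to 654 |
| Wooden tray floor | x 457 to 567, y about 288 to 448 |
| Spice jar | (639, 356) |
| Salt | (593, -385) |

I'll push with the fingers 40 mm apart so they form a cradle round the tin. The TCP then sits about 40 mm behind the tin centre.

```bash
cat > go.py <<'E'
import sys,numpy as np
from bench import manip, camrig, probe_bus
from scipy.spatial.transform import Rotation as R
o=probe_bus.get_obs();x,y,z,yaw=map(float,sys.argv[1:5]);r=o['eef_rot'];a=np.radians(yaw)
X=np.array([np.cos(a),np.sin(a),0]);Z=np.array([0,0,-1.]);T=np.c_[X,np.cross(Z,X),Z]
print('t',round(o['clock'],2),'pos',o['tool_pos'].round(1),'shift',(r.T@(np.array([x,y,z])-o['tool_pos'])).round(1),'rot',R.from_matrix(r.T@T).as_rotvec().round(3))
E
python3 drive.py '[-401,-384,80,0,0,-0.245,-401,-384,80,0,0,-0.245,-401,-384,80,0,0,-0.245,-401,-384,80,0,0,-0.245,-401,-384,80,0,0,-0.245,-401,-384,80,0,0,-0.245,-401,-384,80,0,0,-0.245,-401,-384,80,0,0,-0.245]' 40
python3 go.py 441 112 130 180
```

```text
clock: 0.9
tool_pos: [356.9, 245.3, 184.0]
eef_rot: [[-1.0, -0.001, 0.0], [-0.001, 1.0, 0.0], [-0.0, 0.0, -1.0]]
wrist_force: [0.7, 0.1, -0.6]
opening: 40.4
gripper_force: 0.0
t 0.9 pos [356.9 245.3 184. ] shift [ -84.  -133.4   54. ] rot [0.    0.    0.001]
```

```bash
python3 drive.py '[-84,-133,60,0,0,0,-84,-133,60,0,0,0,-84,-133,60,0,0,0,-84,-133,60,0,0,0,-84,-133,105,0,0,0,-84,-133,140,0,0,0,-84,-133,153,0,0,0,-84,-133,153,0,0,0]'
python3 go.py 441 112 31 180
```

```text
clock: 1.7
tool_pos: [438.9, 113.9, 29.4]
eef_rot: [[-1.0, -0.0, -0.005], [-0.0, 1.0, -0.001], [0.005, -0.001, -1.0]]
wrist_force: [-0.7, 1.1, -0.3]
opening: 40.1
gripper_force: 0.0
t 1.7 pos [438.9 113.9  29.4] shift [-2.1 -1.9 -1.6] rot [-0.001 -0.005  0.   ]
```

Nudge towards +x by about 25 mm, slowly.

```bash
python3 drive.py '[-5,0,0,0,0,0,-10,0,0,0,0,0,-14,0,0,0,0,0,-18,0,0,0,0,0,-20,0,0,0,0,0]'
python3 drive.py '[-2,0,0,0,0,0,-4,0,0,0,0,0]' 
python3 drive.py '[-2,0,0,0,0,0,-4,0,0,0,0,0]'
```

```text
clock: 2.2
tool_pos: [461.2, 114.2, 32.3]
eef_rot: [[-1.0, -0.0, 0.001], [-0.0, 1.0, 0.0], [-0.001, 0.0, -1.0]]
wrist_force: [-1.1, 0.2, 1.8]
opening: 40.1
gripper_force: 0.7
clock: 2.4
tool_pos: [464.6, 114.2, 31.6]
eef_rot: [[-1.0, -0.0, -0.0], [-0.0, 1.0, -0.0], [0.0, -0.0, -1.0]]
wrist_force: [-0.1, -1.0, 1.1]
opening: 40.1
gripper_force: 0.7
clock: 2.6
tool_pos: [468.5, 114.1, 31.5]
eef_rot: [[-1.0, -0.0, -0.0], [-0.0, 1.0, -0.0], [0.0, -0.0, -1.0]]
wrist_force: [-2.1, 0.2, 1.1]
opening: 39.9
gripper_force: 1.0
```

```bash
for i in 1 2; do python3 drive.py '[-4,0,0,0,0,0,-8,0,0,0,0,0]' | grep -E 'force|pos'; done
python3 - <<'E'
from bench import manip, camrig, probe_bus
import cv2,numpy as np
fs=[];
im=camrig.capture('scene');cv2.imwrite('pics/s1.png',cv2.resize(im[130:330,160:460,::-1],None,fx=2.6,fy=2.6));print(probe_bus.get_obs()['wrist_force'])
E
```

```text
tool_pos: [476.7, 114.2, 31.5]
wrist_force: [-3.2, -0.4, 1.2]
gripper_force: 0.9
tool_pos: [484.8, 114.3, 31.6]
wrist_force: [-2.4, -0.0, 2.2]
gripper_force: 1.1
[-1.34971995 -0.48204748  1.00212064]
```

View pics/s1.png

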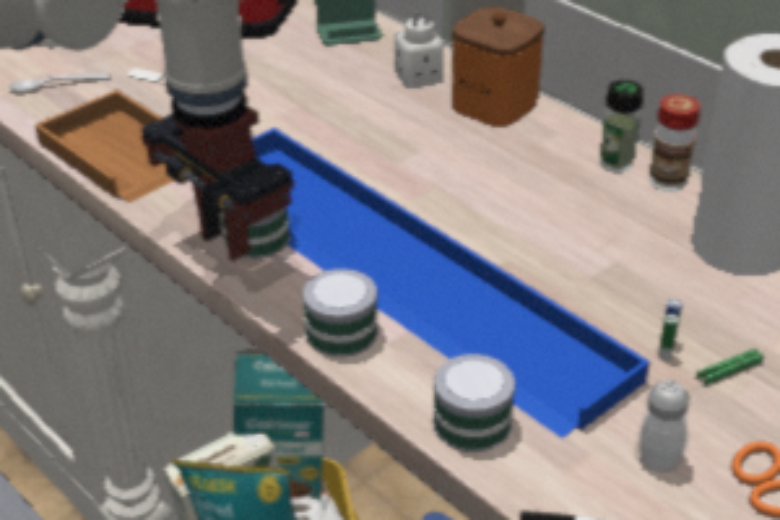

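The fingers are behind the left tin at about (253,215), and it has moved onto the blue lip. About 2 N is a light but noisy reading, so I'll nudge the middle tin for comparison before deciding.

```bash
python3 drive.py '[30,0,-10,0,0,0,48,-30,-40,0,0,0,48,-75,-45,0,0,0,48,-125,-45,0,0,0,48,-170,-45,0,0,0,48,-181,-20,0,0,0,48,-181,0,0,0,0,48,-181,0,0,0,0]' | grep -E 'force|pos'
python3 drive.py '[-5,0,0,0,0,0,-9,0,0,0,0,0,-13,0,0,0,0,0,-17,0,0,0,0,0,-21,0,0,0,0,0]'| grep -E 'force|pos'
for i in 1 2; do python3 drive.py '[-4,0,0,0,0,0]' | grep -E 'force|pos'; done
```

```text
tool_pos: [434.9, -67.2, 28.7]
wrist_force: [-0.6, 0.3, -0.3]
gripper_force: 0.0
tool_pos: [457.1, -67.3, 32.7]
wrist_force: [-8.3, -3.0, 6.4]
gripper_force: 4.4
tool_pos: [460.9, -67.1, 32.5]
wrist_force: [-9.9, -0.2, 7.1]
gripper_force: 4.7
tool_pos: [464.8, -66.9, 32.5]
wrist_force: [-10.0, -0.3, 7.2]
gripper_force: 4.8
```

The middle tin reads about 10 N against about 2 N for the left one, so middle is full and left is empty. I'll push the left tin into the blue tray now.

```bash
python3 drive.py '[30,0,-10,0,0,0,30,40,-45,0,0,0,20,85,-45,0,0,0,10,130,-45,0,0,0,5,172,-45,0,0,0,5,181,-25,0,0,0,5,181,0,0,0,0,5,181,0,0,0,0]' | grep -E 'force|pos'
python3 drive.py '[-12,0,0,0,0,0,-27,0,0,0,0,0,-42,0,0,0,0,0,-57,0,0,0,0,0,-72,0,0,0,0,0,-87,0,0,0,0,0,-98,0,0,0,0,0,-104,0,0,0,0,0]'| grep -E 'force|pos'
python3 drive.py '[0,0,0,0,0,0]'| grep -E 'force|pos|clock'
```

```text
tool_pos: [458.7, 114.9, 28.8]
wrist_force: [-1.3, -0.7, -0.1]
gripper_force: 0.0
tool_pos: [565.7, 114.0, 32.7]
wrist_force: [-1.7, -0.1, 1.6]
gripper_force: 1.0
clock: 6.25
tool_pos: [565.3, 114.1, 32.2]
wrist_force: [-0.5, 0.5, 0.3]
gripper_force: 0.0
```

```bash
python3 drive.py '[30,0,-20,0,0,0,60,-20,-60,0,0,0.15,60,-237,-60,0,0,1.571,60,-237,-60,0,0,1.571,60,-237,-60,0,0,1.571,60,-237,-60,0,0,1.571,60,-237,-60,0,0,1.571,60,-237,-60,0,0,1.571]' | grep -E 'force|pos'
python3 go.py 505 -123 90 90
python3 -c "
from bench import manip, camrig, probe_bus;print(probe_bus.get_obs()['eef_rot'].round(2), probe_bus.get_obs()['joints'].round(2))"
```

```text
tool_pos: [503.9, -125.6, 91.9]
wrist_force: [-1.3, 0.6, -0.1]
gripper_force: 0.0
t 7.05 pos [ 503.9 -125.6   91.9] shift [1.7 2.3 1.9] rot [-0.     0.001  0.511]
[[-0.49  0.87  0.  ]
 [ 0.87  0.49 -0.  ]
 [-0.   -0.   -1.  ]] [-0.31 -0.1   1.69 -0.    1.55 -0.82]
```

```bash
python3 drive.py '[0,0,0,0,0,0.511,0,0,0,0,0,0.511,0,0,0,0,0,0.511,0,0,0,0,0,0.511,0,0,30,0,0,0.511,0,0,57,0,0,0.511,0,0,60,0,0,0.511,0,0,60,0,0,0.511]' | grep -E 'force|pos'
python3 go.py 505 -123 31 90
python3 - <<'E'
from bench import manip, camrig, probe_bus
from h import *
n='side';p=camrig.camera_params(n);im=cv2.cvtColor(camrig.capture(n),cv2.COLOR_RGB2BGR);cv2.imwrite('pics/s2.png',cv2.resize(im[150:320,200:420],None,fx=3.5,fy=3.5))
h=cv2.cvtColor(im,cv2.COLOR_BGR2HSV);m=(h[...,2]>190)&(h[...,1]<25)
for b,s,c in blobs(m,60):
    if 250<c[0]<330 and 195<c[1]<290: print(c.round(1),s,ray(p,c,56)[:2].round(1))
E
```

```text
tool_pos: [503.9, -122.5, 31.3]
wrist_force: [0.1, 0.1, -0.3]
gripper_force: 0.0
t 7.85 pos [ 503.9 -122.5   31.3] shift [-0.5  1.1  0.3] rot [-0.002 -0.     0.01 ]
```

View pics/s2.png

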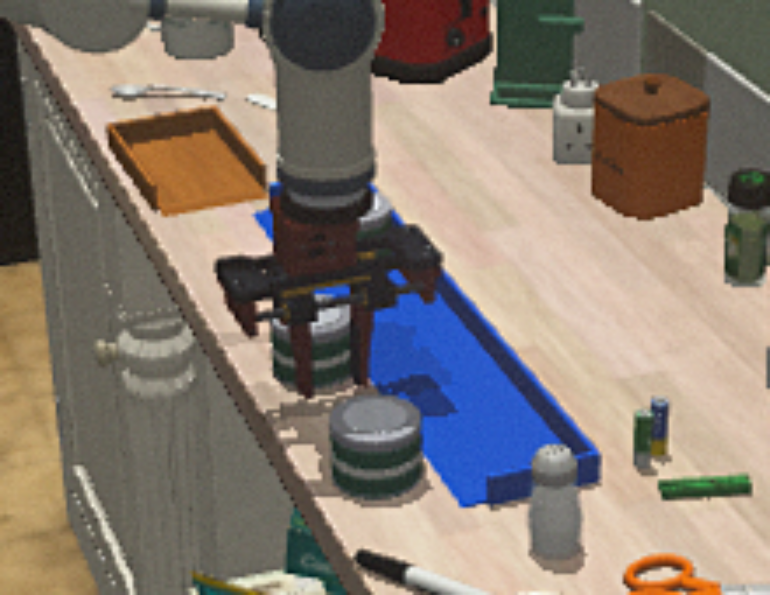

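The side view shows the fingers just behind the middle tin at about (289,245), with the left tin resting inside the blue tray at about (305,210). Now I'll push the middle tin left.

```bash
python3 drive.py '[8,0,0,0,0,0.01,18,0,0,0,0,0.01,32,0,0,0,0,0.01,50,0,0,0,0,0.01,70,0,0,0,0,0.01,90,0,0,0,0,0.01,110,0,0,0,0,0.01,130,0,0,0,0,0.01]' | grep -E 'force|pos'
python3 drive.py '[20,0,0,0,0,0,40,0,0,0,0,0,60,0,0,0,0,0,80,0,0,0,0,0,100,0,0,0,0,0,120,0,0,0,0,0,140,0,0,0,0,0,155,0,0,0,0,0]' | grep -E 'force|pos'
python3 drive.py '[0,0,0,0,0,0]'| grep -E 'force|pos'
python3 - <<'E'
from bench import manip, camrig, probe_bus
from h import *
n='scene';im=cv2.cvtColor(camrig.capture(n),cv2.COLOR_RGB2BGR);cv2.imwrite('pics/s3.png',cv2.resize(im[130:330,160:460],None,fx=2.6,fy=2.6))
E
python3 go.py 508 330 31 90
```

```text
tool_pos: [504.0, 7.1, 33.3]
wrist_force: [0.1, -6.6, 2.1]
gripper_force: 3.0
tool_pos: [503.8, 162.6, 33.3]
wrist_force: [-0.8, -7.8, 3.8]
gripper_force: 3.4
tool_pos: [503.4, 164.3, 32.8]
wrist_force: [-0.3, 0.2, 0.7]
gripper_force: 0.0
t 9.65 pos [503.2 163.5  32.4] shift [166.5   5.1   1.5] rot [ 0.001 -0.001  0.002]
```

View pics/s3.png

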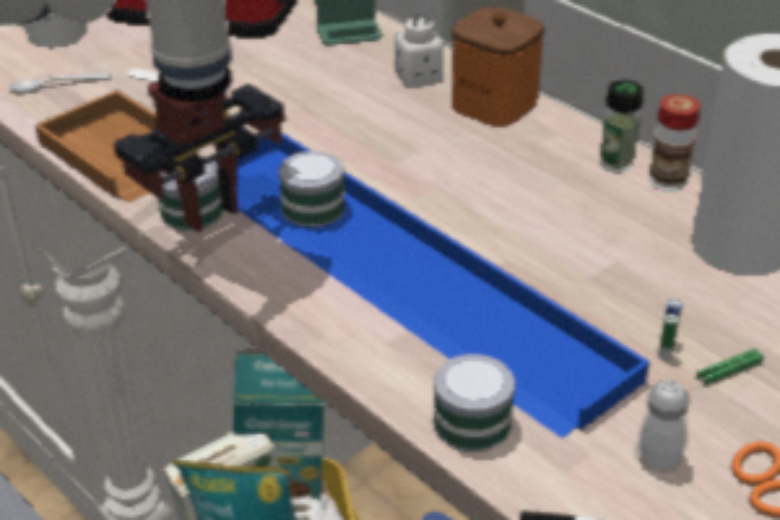

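The middle tin is in the cradle at (233,204), in front of the wooden tray. The left tin sits inside the blue tray at (280,195). I'll continue up the lip, moving slightly to +x.

```bash
python3 drive.py '[10,0,0,0,0,0,25,0,0,0,0,0,42,1,0,0,0,0,60,2,0,0,0,0,78,3,0,0,0,0,96,4,0,0,0,0,114,5,0,0,0,0,130,6,0,0,0,0]' | grep -E 'force|pos'
python3 drive.py '[15,0,0,0,0,0,30,0,0,0,0,0,45,0,0,0,0,0,55,0,0,0,0,0,62,0,0,0,0,0]' | grep -E 'force|pos'
for i in 1 2 3; do python3 drive.py '[3,0,0,0,0,0]'| grep -E 'force|pos';done
```

```text
tool_pos: [510.4, 290.6, 33.4]
wrist_force: [-0.4, -12.0, 9.3]
gripper_force: 7.9
tool_pos: [510.5, 352.5, 33.3]
wrist_force: [1.1, -11.5, 8.2]
gripper_force: 7.9
tool_pos: [510.4, 355.5, 33.4]
wrist_force: [-0.2, -12.2, 8.9]
gripper_force: 7.9
tool_pos: [510.5, 358.0, 33.4]
wrist_force: [-0.7, -11.1, 8.9]
gripper_force: 7.8
tool_pos: [510.5, 360.8, 33.4]
wrist_force: [0.3, -10.9, 9.1]
gripper_force: 7.7
```

```bash
for i in 1 2 3; do python3 drive.py '[3,0,0,0,0,0]'| grep -E 'force|pos';done
```

```text
tool_pos: [510.6, 363.8, 33.4]
wrist_force: [-1.2, -10.0, 9.2]
gripper_force: 7.7
tool_pos: [510.6, 366.8, 33.4]
wrist_force: [-0.1, -10.8, 8.5]
gripper_force: 7.7
tool_pos: [510.6, 369.7, 33.4]
wrist_force: [0.3, -11.2, 7.7]
gripper_force: 7.7
```

```bash
python3 drive.py '[-25,0,0,0,0,0,-65,0,-25,0,0,0,-110,0,-55,0,0,0,-160,0,-65,0,0,0,-210,-2,-65,0,0,0,-260,-4,-65,0,0,0,-310,-6,-65,0,0,0,-360,-8,-65,0,0,0]' | grep -E 'force|pos'
python3 go.py 498 -308 95 90
```

```text
tool_pos: [500.9, 15.2, 96.9]
wrist_force: [1.1, -0.0, -0.8]
gripper_force: 0.0
t 12.35 pos [500.9  15.2  96.9] shift [-323.2   -2.9    1.8] rot [ 0.001 -0.    -0.   ]
```

```bash
python3 drive.py '[-50,0,0,0,0,0,-100,-3,0,0,0,0,-150,-3,0,0,0,0,-200,-3,0,0,0,0,-250,-3,0,0,0,0,-295,-3,0,0,0,0,-320,-3,0,0,0,0,-320,-3,0,0,0,0]' | grep -E 'force|pos'
python3 drive.py '[0,0,30,0,0,0,0,0,55,0,0,0,0,0,65,0,0,0,0,0,65,0,0,0]' | grep -E 'force|pos'
python3 - <<'E'
from bench import manip, camrig, probe_bus
from h import *
n='scene';im=cv2.cvtColor(camrig.capture(n),cv2.COLOR_RGB2BGR);cv2.imwrite('pics/s4.png',cv2.resize(im[150:370,160:460],None,fx=2.6,fy=2.6))
E
python3 go.py 498 -308 31 90
```

```text
tool_pos: [497.6, -306.0, 96.2]
wrist_force: [0.4, 0.6, 0.1]
gripper_force: 0.0
tool_pos: [497.6, -301.4, 29.8]
wrist_force: [-0.1, -0.3, 0.1]
gripper_force: 0.0
t 13.6 pos [ 498.4 -302.1   31.6] shift [-5.9 -0.4  0.6] rot [-0.001 -0.001  0.001]
```

View pics/s4.png

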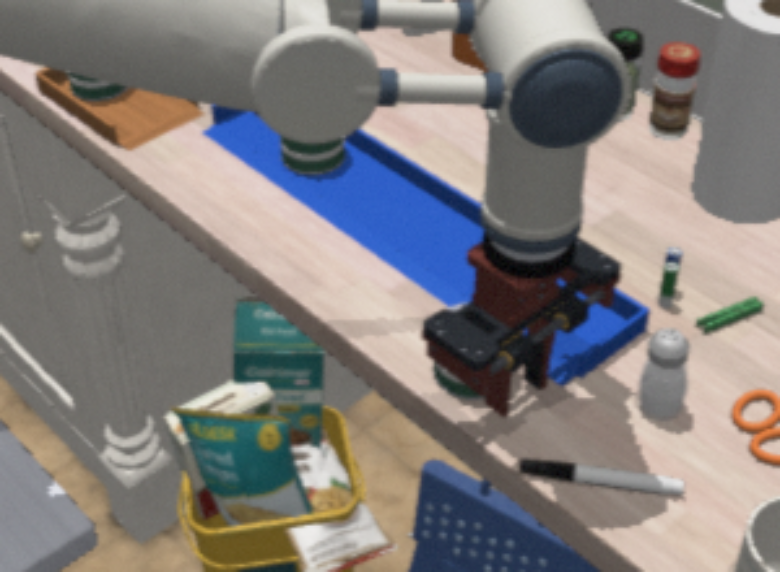

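The middle tin is in the wooden tray, at about (197,183). The gripper stands behind the right tin, clear of the salt and the marker. Now I'll nudge the right tin.

```bash
python3 drive.py '[4,0,0,0,0,0,8,0,0,0,0,0,12,0,0,0,0,0,16,0,0,0,0,0,20,0,0,0,0,0]'| grep -E 'force|pos'
for i in 1 2; do python3 drive.py '[4,0,0,0,0,0]' | grep -E 'force|pos'; done
```

```text
tool_pos: [498.5, -284.3, 32.6]
wrist_force: [-1.1, -8.0, 0.9]
gripper_force: 3.0
tool_pos: [498.7, -280.6, 32.7]
wrist_force: [0.5, -6.4, 1.2]
gripper_force: 2.8
tool_pos: [498.7, -276.6, 32.7]
wrist_force: [0.2, -5.6, 0.2]
gripper_force: 2.8
```

This one needs 6 to 8 N, so it is full too. I'll slide it to the wooden tray behind the first.

```bash
python3 drive.py '[12,0,0,0,0,0,30,0,0,0,0,0,50,0,0,0,0,0,70,0,0,0,0,0,92,1,0,0,0,0,114,1,0,0,0,0,136,2,0,0,0,0,158,2,0,0,0,0]' | grep -E 'force|pos'
python3 drive.py '[22,0,0,0,0,0,44,0,0,0,0,0,66,1,0,0,0,0,88,1,0,0,0,0,110,2,0,0,0,0,132,2,0,0,0,0,154,3,0,0,0,0,176,3,0,0,0,0]' | grep -E 'force|pos'
python3 drive.py '[20,0,0,0,0,0,40,0,0,0,0,0,60,0,0,0,0,0,76,0,0,0,0,0,88,0,0,0,0,0,94,0,0,0,0,0]' | grep -E 'force|pos'
python3 - <<'E'
from bench import manip, camrig, probe_bus
from h import *
n='scene';im=cv2.cvtColor(camrig.capture(n),cv2.COLOR_RGB2BGR);cv2.imwrite('pics/s5.png',cv2.resize(im[150:250,160:310],None,fx=5,fy=5))
E
python3 go.py 509 296 31 90
```

```text
tool_pos: [500.9, -117.8, 32.6]
wrist_force: [-0.3, -7.6, 0.8]
gripper_force: 3.2
tool_pos: [503.9, 58.2, 32.5]
wrist_force: [1.3, -8.0, 2.6]
gripper_force: 3.5
tool_pos: [503.8, 152.3, 32.4]
wrist_force: [0.5, -8.9, 3.5]
gripper_force: 4.0
t 16.55 pos [503.7 153.   32.4] shift [143.    5.3   1.1] rot [0.001 0.002 0.   ]
```

View pics/s5.png

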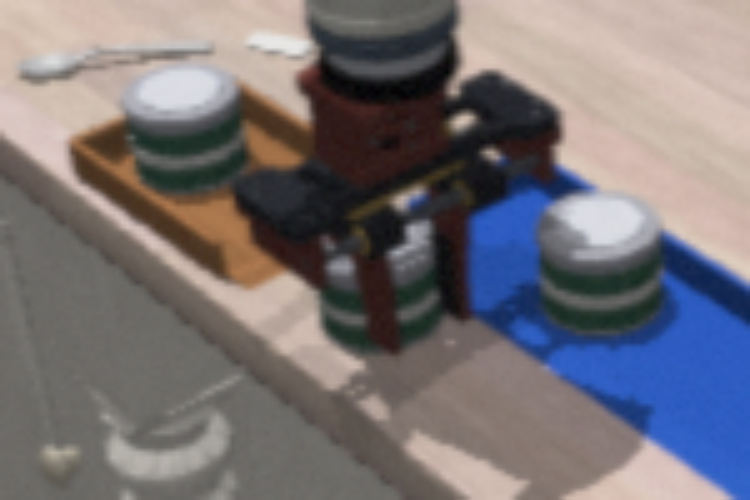

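The first full tin is in the tray at (197,176). The second is in the cradle just before the lip, at (236,208). I'll push it in.

```bash
python3 drive.py '[12,1,0,0,0,0,28,2,0,0,0,0,46,3,0,0,0,0,64,4,0,0,0,0,82,5,0,0,0,0,98,6,0,0,0,0,112,6,0,0,0,0,124,6,0,0,0,0]' | grep -E 'force|pos'
for i in 1 2 3; do python3 drive.py '[2,0,0,0,0,0,4,0,0,0,0,0]' | grep -E 'force|pos'; done
python3 - <<'E'
from bench import manip, camrig, probe_bus
from h import *
n='scene';im=cv2.cvtColor(camrig.capture(n),cv2.COLOR_RGB2BGR);p=camrig.camera_params(n)
h=cv2.cvtColor(im,cv2.COLOR_BGR2HSV);m=(h[...,2]>185)&(h[...,1]<30)
for b,s,c in blobs(m,60):
    if 170<c[0]<300 and 155<c[1]<220: print(c.round(1),s,ray(p,c,59)[:2].round(1))
E
```

```text
tool_pos: [511.0, 275.0, 34.1]
wrist_force: [0.2, -13.7, 10.6]
gripper_force: 9.0
tool_pos: [510.9, 278.6, 33.9]
wrist_force: [-0.6, -13.6, 10.1]
gripper_force: 8.0
tool_pos: [511.0, 282.3, 34.0]
wrist_force: [0.2, -13.0, 9.9]
gripper_force: 7.9
tool_pos: [511.0, 286.3, 34.0]
wrist_force: [-0.0, -13.7, 9.7]
gripper_force: 7.9
[278.5 193.5] [268 188  21  12 178] [608.  119.8]
```

```bash
for i in 1 2 3 4; do python3 drive.py '[1.5,0,0,0,0,0,3,0,0,0,0,0]' | grep -E 'force|pos'; done
```

```text
tool_pos: [511.0, 289.2, 34.0]
wrist_force: [0.1, -12.9, 10.4]
gripper_force: 7.9
tool_pos: [511.0, 292.2, 34.0]
wrist_force: [0.4, -13.3, 9.5]
gripper_force: 7.9
tool_pos: [511.0, 295.3, 34.0]
wrist_force: [-0.7, -13.1, 9.9]
gripper_force: 7.9
tool_pos: [511.0, 297.1, 34.0]
wrist_force: [-1.2, -21.3, 13.1]
gripper_force: 11.0
```

It has touched the first tin. I'll push a little further, then back off and look.

```bash
python3 drive.py '[2,0,0,0,0,0,4,0,0,0,0,0]' | grep -E 'force|pos'
python3 drive.py '[-10,0,0,0,0,0,-30,0,0,0,0,0,-60,0,-30,0,0,0,-100,-10,-70,0,0,0,-140,-40,-110,0,0,0,-180,-80,-140,0,0,0,-220,-110,-150,0,0,0,-260,-120,-150,0,0,0]' | grep -E 'force|pos'
python3 drive.py '[-50,0,0,0,0,0,-100,0,0,0,0,0,-150,0,0,0,0,0,-200,0,0,0,0,0,-200,0,0,0,0,0]' | grep -E 'force|pos|clock'
python3 - <<'E'
from bench import manip, camrig, probe_bus
from h import *
for n in('scene','side'):
    im=cv2.cvtColor(camrig.capture(n),cv2.COLOR_RGB2BGR);p=camrig.camera_params(n);cv2.imwrite(f'pics/e_{n}.png',im)
    h=cv2.cvtColor(im,cv2.COLOR_BGR2HSV);m=(h[...,2]>185)&(h[...,1]<30)
    for b,s,c in blobs(m,50):
        if 170<c[0]<310 and 155<c[1]<230: print(n,c.round(1),s,ray(p,c,59)[:2].round(1))
a=cv2.imread('pics/e_scene.png')[145:245,165:325];b=cv2.imread('pics/e_side.png')[165:235,215:327]
cv2.imwrite('pics/e.png',cv2.resize(np.vstack([a[:,:112+40],cv2.copyMakeBorder(b,0,0,0,40,0)]),None,fx=3.5,fy=3.5,interpolation=2))
E
```

```text
tool_pos: [511.1, 300.4, 34.0]
wrist_force: [-0.4, -18.8, 12.7]
gripper_force: 10.6
tool_pos: [397.8, 65.3, 180.1]
wrist_force: [1.0, -0.3, -0.2]
gripper_force: 0.0
clock: 20.3
tool_pos: [397.9, -139.3, 177.6]
wrist_force: [0.3, 0.9, 0.3]
gripper_force: 0.0
scene [194.4 166.4] [183 162  24  10 170] [512.4 420. ]
scene [207.9 175.9] [198 172  21  10 153] [512.2 342.3]
side [299.6 207.7] [291 204  18   9  96] [603.2 113. ]
```

View pics/e.png

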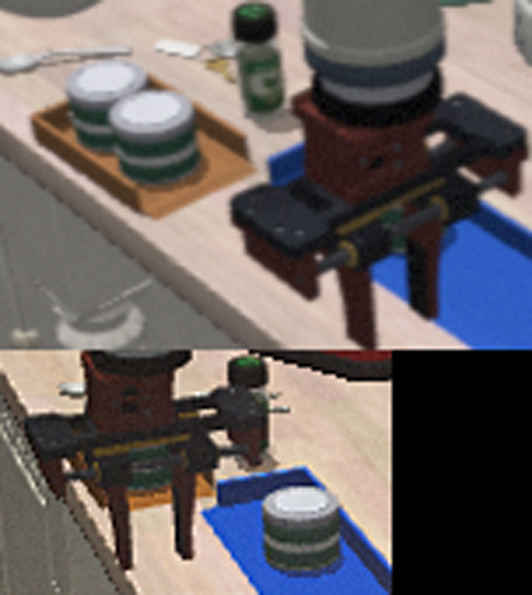

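Both full tins are inside the wooden tray: the front one is about 7 mm or more past the open edge. The left tin in the blue tray has only a few mm of margin at its open edge, so I'll push it a little deeper.

```bash
python3 drive.py '[253,102,80,0,0,-1.571,253,102,80,0,0,-1.571,253,102,80,0,0,-1.571,253,102,80,0,0,-1.571,253,102,80,0,0,-1.571,253,102,80,0,0,-1.571,253,102,80,0,0,-1.571,253,102,80,0,0,-1.571]' | grep -E 'force|pos'
python3 drive.py '[0,0,0,0,0,-0.371,0,0,0,0,0,-0.371,0,0,0,0,0,-0.371,0,0,0,0,0,-0.371]' | grep -E 'force|pos'
python3 go.py 535 114 33 180
```

```text
tool_pos: [499.7, 122.3, 97.2]
wrist_force: [0.6, -0.2, -0.3]
gripper_force: 0.0
tool_pos: [500.1, 120.8, 98.1]
wrist_force: [0.2, 0.4, -0.1]
gripper_force: 0.0
t 21.6 pos [500.1 120.8  98.1] shift [-34.9  -6.9  65.1] rot [ 0.001 -0.     0.004]
```

```bash
python3 drive.py '[-10,-6,25,0,0,0,-30,-6,50,0,0,0,-35,-6,64,0,0,0,-35,-6,64,0,0,0,-45,-6,64,0,0,0,-55,-6,64,0,0,0,-62,-6,64,0,0,0,-66,-6,64,0,0,0]' | grep -E 'force|pos'
for i in 1 2 3; do python3 drive.py '[-2,0,0,0,0,0,-3,0,0,0,0,0]' | grep -E 'force|pos'; done
```

```text
tool_pos: [568.1, 112.7, 35.2]
wrist_force: [-0.9, 1.3, 1.6]
gripper_force: 0.7
tool_pos: [570.1, 112.6, 34.3]
wrist_force: [-2.0, 1.1, 0.9]
gripper_force: 0.9
tool_pos: [573.0, 112.4, 34.1]
wrist_force: [-1.0, 0.2, 1.8]
gripper_force: 1.1
tool_pos: [576.1, 112.4, 34.1]
wrist_force: [-1.5, -0.1, 2.2]
gripper_force: 1.1
```

```bash
python3 drive.py '[10,0,0,0,0,0,35,0,-10,0,0,0,70,-30,-50,0,0,0,110,-80,-90,0,0,0,150,-130,-110,0,0,0,170,-180,-120,0,0,0,180,-220,-120,0,0,0,180,-220,-120,0,0,0]' | grep -E 'force|pos|clock'
python3 - <<'E'
from bench import manip, camrig, probe_bus
from h import *
for n in('scene','side'):
    im=cv2.cvtColor(camrig.capture(n),cv2.COLOR_RGB2BGR);p=camrig.camera_params(n);cv2.imwrite(f'pics/f_{n}.png',im)
    h=cv2.cvtColor(im,cv2.COLOR_BGR2HSV);m=(h[...,2]>185)&(h[...,1]<30)
    for b,s,c in blobs(m,50):
        if 170<c[0]<310 and 155<c[1]<230: print(n,c.round(1),ray(p,c,59)[:2].round(1))
cv2.imwrite('pics/f.png',cv2.imread('pics/f_scene.png')[130:400,160:520])
E
```

```text
clock: 23.8
tool_pos: [394.6, -108.9, 154.7]
wrist_force: [0.1, -0.5, -0.1]
gripper_force: 0.0
scene [194.7 166.3] [513.3 420. ]
scene [207.8 175.7] [512.5 343.4]
scene [286.9 191.8] [631.8 110.2]
side [303.4 207.3] [615.9 111.3]
```

View pics/f.png

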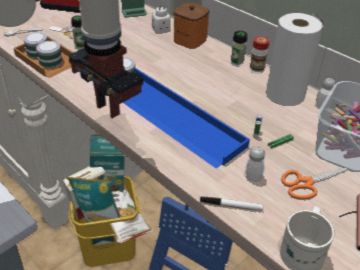

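The final view shows both full tins in the wooden tray, with the jar, salt, marker and mug where they were. By the side view, the empty tin is at x of about 616 in the blue tray, and the robot is clear of everything.

```bash
python3 -c "
from bench import manip, camrig, probe_bus;print(manip.job_done())"
```

```text
the job is handed in; nothing more can be done
None
```

I handed the job in at about 24 s: by weight, the middle and right tins are full and now sit in the wooden tray, and the left one is empty and sits in the blue tray; no verdict came back.

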